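Tip the sunken bag clips out of the tall tubes and put them away in the drawer

TASK

The food-bag clips have sunk to the bottom of the tall steel tubes on the tilting stand, too deep to grip (a tube may be empty). Tip each one out onto the stand's tray, lay every clip in the drawer of the little chest, and leave all the tubes standing upright again and the drawer fully shut. Leave the spice jar on the chest and the drinking glass where they stand.

Things in the scene. Friction and masses are not known exactly. Their poses are not given: they have to be found in the camera images.
- tilt_stand: Fixed tilting stand: light wood base 300 x 310 x 8 mm (x -0.300..0, y -0.155..0.155 of its frame, z up, -x towards the robot but for its yaw), three square steel tubes side by side on pivots along y at x=-0.09, z=0.135: tube_l at y=0.082, tube_m at -0.023, tube_r at -0.128. Posts 24 mm deep flank each pivot. Origin on the worktop, at the middle of the base's back edge.
- tube_l (a joint): Left tube's tilt, rad: 0 upright; grows as the mouth swings to the stand's -x (over the tray) and down; stop at 2.35, mouth pointing 45 deg down. Friction 0.09 N m holds it anywhere. Clips slide out (friction about 0.6) with the mouth 31 to 35 deg or more below level, so tilt close to the stop.
- tube_m (a joint): Tilt of the middle tube, same as tube_l.
- tube_r (a joint): Tilt of the right tube, same as tube_l.
- tube_l_handle (a point): Grip point on the left tube's handle, a round steel bar 10 mm thick sticking out 50 mm to the stand's +y from the tube's side, parallel to the pivot, with a 15 mm ball at its end. The point is 29 mm from the tube's side, 88 mm from the pivot (above it when upright). The bar can turn between the fingers.
- tube_m_handle (a point): The same point of the middle tube's handle.
- tube_r_handle (a point): The same point of the right tube's handle.
- clip_1: White plastic food-bag clip, rigid bar, 84 mm along its x, 16 along y, 14 along z, about 25 g. Origin: centre of an 84 x 16 mm face (it fills z=0..14 mm). Starts upright in the left tube, top end some 60 mm below the mouth; absent in some runs. Tipped out, it lies on the tray on any long side, roughly pointing along the stand's x, its rear end about 20 mm in front of the upright tubes.
- clip_2: A like clip, in the middle tube if present.
- clip_3: A like clip, in the right tube if present.
- clip_1_mid (a point): Centre of clip_1's bulk.
- clip_2_mid (a point): Centre of clip_2's bulk.
- clip_3_mid (a point): Centre of clip_3's bulk.
- chest: Fixed small wooden chest with one drawer, standing to the left, 240 (x) x 150 (y) x 90 mm (z) in its frame; its front is at -x of its frame, which faces the robot's right (world -y) but for some yaw. Origin on the worktop under its centre. The front edge of its top board is at x=-0.105.
- chest_drawer0 (a joint): Opening of the drawer along the chest's -x: 0 shut (starts 0 to 0.02), 0.165 m fully out; it stays where it is left (friction about 1 N).
- chest_drawer0_handle (a point): Middle of the drawer's pull: a round steel bar 11 mm thick and 75 mm long along the chest's y, 35 mm off the drawer's front (29 mm clear gap), 52 mm above the worktop, 38 mm below the chest's top; free from above.
- spice_jar: Spice jar with a yellow cap, 45 mm wide and 100 mm tall, loose on top of the chest, in its rear half; origin at the centre of its underside. Leave alone.
- glass_1: Drinking glass, 65 mm wide and 88 mm tall, standing loose on the worktop to the right of the stand; origin at the centre of its underside. Leave alone.
- drawer_floor (a point): Centre of the drawer's inner floor, 22 mm above the worktop; moves with the drawer, axes as the chest's. Inside: 195 mm (x) by 108 mm (y), walls 46 mm above the floor. Fully out, it is open from above from x=-0.097 to +0.062 of this frame; the rest is under the chest's top.
- tray_mid (a point): Middle of the catch tray, the part of the base in front of the tubes, on its floor 8 mm above the worktop; axes as the stand's. The tray runs 90 mm either way in x and 147 mm in y; lips 8 mm thick stand 10 mm above its floor along the front and sides.
- tube_l_mouth (a point): Centre of the left tube's open mouth, 103 mm from the pivot; the closed bottom is 47 mm the other side of it. Tubes are 34 mm square outside, 26 mm inside, 150 mm long. At full tilt it hangs some 62 mm above the worktop.
- tube_m_mouth (a point): The same point of the middle tube.
- tube_r_mouth (a point): The same point of the right tube.

How it is judged:
On the way, in this order (a step that is already met when the one before it is completed fails the run):
1. the drawer is pulled well open (at least 60 mm) (value of joint chest_drawer0 above 0.06 m), for 0.2 s.
2. every clip lies in the drawer while it is open, let go (x of clip_1_mid in the frame of drawer_floor between -0.098 and 0.098 m and y of clip_1_mid in the frame of drawer_floor between -0.054 and 0.054 m and z of clip_1_mid in the frame of drawer_floor between 0 and 0.042 m and linear speed of each of clip_1, clip_2, clip_3 below 0.03 m/s and contact force between the fingers and clip_1 below 0.05 N and x of clip_2_mid in the frame of drawer_floor between -0.098 and 0.098 m and y of clip_2_mid in the frame of drawer_floor between -0.054 and 0.054 m and z of clip_2_mid in the frame of drawer_floor between 0 and 0.042 m and contact force between the fingers and clip_2 below 0.05 N and x of clip_3_mid in the frame of drawer_floor between -0.098 and 0.098 m and y of clip_3_mid in the frame of drawer_floor between -0.054 and 0.054 m and z of clip_3_mid in the frame of drawer_floor between 0 and 0.042 m and contact force between the fingers and clip_3 below 0.05 N and value of joint chest_drawer0 above 0.03 m), for 0.2 s.
3. the drawer is shut and all tubes stand upright (value of joint chest_drawer0 below 0.008 m and value of joint each of tube_l, tube_m, tube_r below 0.12 rad), for 0.2 s.
At the end, for the whole second after the job is handed in: Every clip that is present lies at rest inside the drawer (its centre within the drawer's walls and less than 42 mm above its floor), the drawer is shut to within 8 mm, and all three tubes stand upright to within 0.12 rad (7 degrees) (all of step 3 and x of clip_1_mid in the frame of drawer_floor between -0.098 and 0.098 m and y of clip_1_mid in the frame of drawer_floor between -0.054 and 0.054 m and z of clip_1_mid in the frame of drawer_floor between 0 and 0.042 m and linear speed of each of clip_1, clip_2, clip_3 below 0.03 m/s and x of clip_2_mid in the frame of drawer_floor between -0.098 and 0.098 m and y of clip_2_mid in the frame of drawer_floor between -0.054 and 0.054 m and z of clip_2_mid in the frame of drawer_floor between 0 and 0.042 m and x of clip_3_mid in the frame of drawer_floor between -0.098 and 0.098 m and y of clip_3_mid in the frame of drawer_floor between -0.054 and 0.054 m and z of clip_3_mid in the frame of drawer_floor between 0 and 0.042 m); the robot touches nothing.
It fails at once if the spice jar or the glass is knocked over or shoved (over 30 mm) (distance of any of spice_jar, glass_1 from where it was at the start of the episode above 0.03 m or angle between any of spice_jar, glass_1's own z axis and vertical above 0.5 rad).
Of clip_1, clip_2, clip_3 only 2 to 3 are there at a start; the rules pass over those that are not, and their reading is None.
At some moment in a run one of clip_1, clip_2, clip_3 may be knocked a few centimetres aside while the robot is not near it.
Once in a run the grip may slacken for a moment while it holds something.
It also fails if it takes over 210 s, if anything falls off the work surface, if the arm or the gripper's body presses on something with over 40 N, if the wrist force passes 120 N, or if a joint passes its speed limit or range.

ROBOT

A 6-joint arm with a two-finger parallel gripper is mounted at the origin on a cart in front of the work surface, level with it; the furniture and walls round the work are solid. World frame = base frame: x ahead of the robot, y to its left, z up, the work surface at z = 0. Lengths are in m, angles in rad, forces in N, time in s.
With the tool pointing down it reaches from about 0.35 to 0.975 m from the base axis. Payload 4.9 kg.
Tool frame: the origin (TCP) lies midway between the tips of the shut fingers; the grasp point (between the pads) lies 19 mm behind it; z points along the fingers, y is the line along which they close (so a half turn about z gives the same grasp; the last joint's range is limited). The gripper opens to 85 mm and grips with 20 to 120 N. Pads are 22 mm wide; open, the fingers measure 114 mm over their backs; the gripper's body (76 mm by 85 mm) begins 54 mm behind the grasp point. The pads swing forward as they close: fully open they stand 13 mm farther back than shut.
Start: joints at [1.015, 0.053, 1.613, -0, 1.476, -0.119], TCP at [0.264, 0.566, 0.231] pointing down, gripper open.
Joint ranges: [-3.01, 3.01], [-1.01, 2.22], [0.06, 2.58], [-1.02, 4.17], [0.09, 2.62], [-3.14, 3.14]. Speed limits (rad/s): [2.57, 2.57, 3.14, 3.14, 3.14, 3.14].

INTERFACE

Orientations are given as a unit quaternion [w, x, y, z].
In Python, from plant import state, grab_frame, camera_info, job_done, spot_in, masks_of, pinpoint gives the robot as it stands.
- The arm moves only by the shell command python3 -m handwheel 'ROWS' [OPENING]. ROWS is JSON, a list that holds one entry, the list of rows, each a list of 6 numbers: the shift along the world's x, y, z in m, then the turn, a rotation vector about the world's x, y, z in degrees. In form: [[[tx, ty, tz, ax, ay, az], ...]]. A call has 1 to 20 rows; each row shifts and turns the commanded pose from where the row before left it; what a row does not reach is not made up. A row lasts 1/12 s, in which the tool goes at most 41.7 mm and 7.16 degrees, less where a joint would pass 70% of its speed; a pose out of reach is approached as far as the arm can. A call is refused whole if a number of a shift passes 0.0417 or a number of a turn 7.16, either way. A call with a gripper value outside its range is refused whole. OPENING is the opening, from 0 (shut) to 1 (fully open), set as the call begins (- or left out, the last holds). The fingers move at their own pace and stop on an object; the grip force is fixed at half the most. Time passes only in rows, so rows that do not move let the fingers close. It gives the time, the measured TCP pose, the force, the opening and the grip force at its end, in the units of the state.
- state(): the state, without advancing time (a new reading comes with each control period).
- grab_frame(name): name is "scene" or "top" or "wrist"; returns (picture, depth): 420x560x3 uint8, blue, green, red; 420x560 float32, m along the optical axis (not along the pixel's ray), 0 where there is no reading.
- camera_info(name): a dict with "fx", "fy", "cx", "cy" (pixels), "T" (4x4, takes a point from camera to world coordinates). Camera axes: x right, y up, looking along -z (the intrinsics and any distortion apply to the point x, -y, -z); pixel columns grow to the right and rows downward; lengths in m; the calibration is good to about 2 mm. A picture is of the moment at which its call begins: read the wrist's pose just before it. camera_info takes no time and is no camera call; for the wrist camera it gives the pose at the moment of the call.
- job_done(): hands the job in; it is judged then, once.
Trained networks look in the newest picture that a camera, given by its name, has taken for a name from the list of things; names that differ only in an ending like _2 or _b are one class to them, and where a whole thing is asked for, a point or a joint stands for the part that bears it (a point fixed in the world has none). Each returns a list of dicts, best first, with "conf" (0 to 1); they miss things now and then, are a little off and sometimes report something else, mostly with a low value. They report only what shows in the picture. A call takes as long as a camera call.
- spot_in(camera, thing): "box" ([left, top, width, height] in pixels, round what is visible of it).
- masks_of(camera, thing): "region" (420x560 bool, what is visible of it) and "box" ([left, top, width, height] in pixels, round what is visible of it).
- pinpoint(camera, thing): "position" ([column, row] in pixels: a listed point, or the origin of a listed thing).
The state is a dict: "time": time; "joint_pos": joint angles; "joint_vel": joint speeds; "joint_efforts": joint torques, N m; "tool_pos": TCP position; "tool_rot": TCP orientation; "contact_force": force on the tool from outside, world axes, zero at the start; "ft_torque": the same for the moment, N m; "gripper_width": opening from 0.0 (shut) to 1.0 (fully open); "grasp_force": force on a finger pad.
Only numpy, scipy, OpenCV 4.12 (cv2) and the standard library are available. Lean on these libraries where they do the work, as an engineer would, in place of code of your own. Each camera call takes 0.05 s, during which the arm holds its last target. There are 200 camera calls.

## Working session

There is one attempt and no reset: what is moved stays moved. The work goes in short steps, Python scripts to look and compute and a shell command to move; the robot and the scene stay as the last step left them, time stands still between calls to the robot, and variables do not carry over. Pictures are saved under pics/ and viewed, at most 14 in all, crops included, and the job is handed in when it is done.

```bash
ls; mkdir -p pics; cat > h.py <<'E'
import numpy as np,cv2
from plant import *
def w(cam,px,d=None,z=None,T=None):
    c=camera_info(cam);T=np.array(c["T"])
    v=np.array([(px[0]-c["cx"])/c["fx"],-(px[1]-c["cy"])/c["fy"],-1.0])
    if z is None: return (T@np.r_[v*d,1])[:3]
    r=T[:3,:3]@v; return T[:3,3]+r*(z-T[2,3])/r[2]
def px(cam,p):
    c=camera_info(cam);q=np.linalg.inv(np.array(c["T"]))@np.r_[p,1]
    return np.array([c["cx"]-c["fx"]*q[0]/q[2],c["cy"]+c["fy"]*q[1]/q[2]])
E
python3 - <<'E'
from h import *
for cam in("scene","top"):
    im,d=grab_frame(cam);cv2.imwrite(f"pics/{cam}0.png",im)
    print(cam,{k:np.round(v,3).tolist() for k,v in camera_info(cam).items()})
    for t in["tilt_stand","tray_mid","tube_l_handle","tube_m_handle","tube_r_handle","tube_l_mouth","tube_m_mouth","tube_r_mouth","chest","chest_drawer0_handle","drawer_floor","spice_jar","glass_1","clip_1"]:
        for r in pinpoint(cam,t)[:3]:
            p=r["position"];dd=d[int(np.clip(p[1],0,419)),int(np.clip(p[0],0,559))]
            print(t,round(r["conf"],2),np.round(p),np.round(w(cam,p,dd),3))
print(state())
E
```

```text
pics
scene {'fx': 488.514, 'fy': 488.514, 'cx': 280.981, 'cy': 208.79, 'T': [[-1.0, -0.001, -0.009, 0.581], [-0.004, -0.848, 0.53, 0.863], [-0.008, 0.53, 0.848, 1.528], [0.0, 0.0, 0.0, 1.0]]}
tilt_stand 0.8 [256. 196.] [ 0.691 -0.153 -0.002]
tray_mid 0.96 [310. 197.] [ 0.49  -0.135  0.016]
tube_l_handle 0.78 [278. 194.] [ 0.606 -0.011  0.222]
tube_m_handle 0.84 [282. 169.] [ 0.591 -0.146  0.172]
tube_r_handle 0.8 [284. 141.] [ 0.586 -0.228  0.223]
tube_l_mouth 0.83 [279. 177.] [ 0.602 -0.073  0.229]
tube_m_mouth 0.72 [274. 194.] [ 0.617 -0.007  0.224]
tube_m_mouth 0.58 [281. 155.] [ 0.595 -0.177  0.211]
tube_m_mouth 0.24 [304. 117.] [ 0.506 -0.509  0.04 ]
tube_r_mouth 0.84 [284. 126.] [ 0.584 -0.284  0.237]
tube_r_mouth 0.75 [281. 175.] [ 0.596 -0.138  0.15 ]
chest 0.97 [324. 354.] [0.477 0.492 0.188]
chest_drawer0_handle 0.92 [320. 299.] [0.472 0.279 0.05 ]
drawer_floor 0.61 [320. 300.] [ 0.468  0.263 -0.001]
drawer_floor 0.35 [282. 152.] [ 0.594 -0.178  0.226]
spice_jar 0.91 [321. 368.] [0.486 0.526 0.178]
glass_1 0.71 [303. 120.] [ 0.508 -0.506  0.026]
top {'fx': 465.669, 'fy': 46
[... 896 characters left out ...]
joint_pos': array([ 1.01501635e+00,  5.26938840e-02,  1.61286402e+00,  1.94673850e-05,
        1.47604064e+00, -1.19005392e-01]), 'joint_vel': array([-0.00084035, -0.00111347, -0.00136122,  0.00051556, -0.00021973,
       -0.00059333]), 'joint_efforts': array([ 2.16443905e-04, -3.93680477e+01, -3.70449436e+01, -1.49189636e-04,
        7.17240382e-04,  4.09674760e-05]), 'tool_pos': array([0.26437724, 0.56631464, 0.23132889]), 'tool_rot': array([-1.01182399e-05,  2.16656401e-01,  9.76247921e-01,  4.29696407e-07]), 'contact_force': array([-0.1315651 ,  0.2473087 ,  0.58363547]), 'ft_torque': array([-0.02926431,  0.00629269, -0.02619615]), 'grasp_force': 0.0, 'gripper_width': 0.9977076303930204}
```

View pics/top0.png

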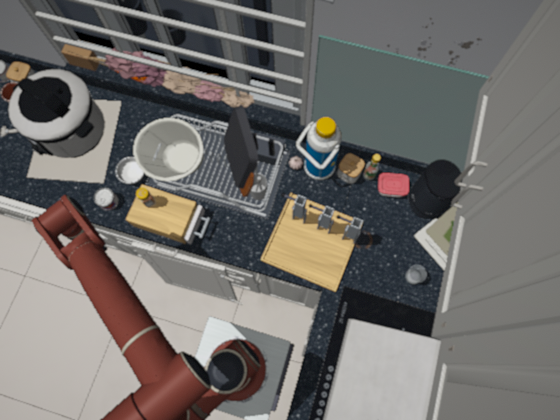

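View pics/scene0.png

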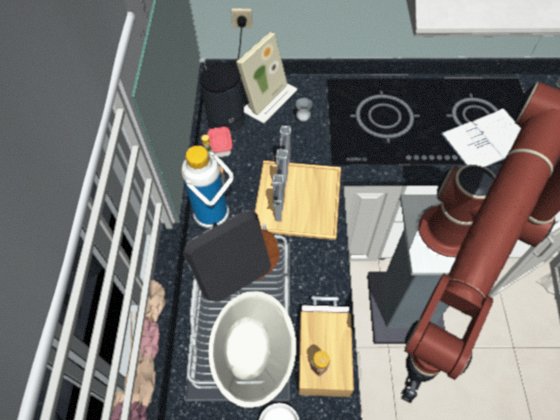

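```bash
cat > fit.py <<'E'
from h import *
from scipy.optimize import least_squares
def cloud(cam,d):
    v,u=np.mgrid[0:420,0:560];c=camera_info(cam);T=np.array(c["T"])
    P=np.stack([(u-c["cx"])/c["fx"]*d,-(v-c["cy"])/c["fy"]*d,-d],-1)
    return P@T[:3,:3].T+T[:3,3]
def rect(P):
    (c,s,a)=cv2.minAreaRect((P[:,:2]*1000).astype(np.float32));return np.round(c,1),np.round(s,1),round(a,1)
E
python3 - <<'E'
from fit import *
S={"tilt_stand":(0,0,0),"tray_mid":(-.21,0,.008)}
for n,y in zip("lmr",(.082,-.023,-.128)):
    S[f"tube_{n}_handle"]=(-.09,y+.017+.029,.223);S[f"tube_{n}_mouth"]=(-.09,y,.238)
obs=[]
for cam in("scene","top"):
    im,d=grab_frame(cam);P=cloud(cam,d)
    for t,q in S.items():
        for r in pinpoint(cam,t)[:3]: obs.append((cam,t,np.array(q),r["position"],r["conf"]))
    for t,zr in(("chest",(.08,.1)),("tilt_stand",(-.004,.02)),("chest_drawer0_handle",(.03,.07))):
        m=masks_of(cam,t)
        if m:
            R=cv2.erode(m[0]["region"].astype(np.uint8),np.ones((3,3)) if t!="chest_drawer0_handle" else np.ones((1,1)))>0
            Q=P[R&(d>0)];Q=Q[(Q[:,2]>zr[0])&(Q[:,2]<zr[1])]
            if len(Q)>5:print(cam,t,m[0]["conf"],len(Q),rect(Q),np.median(Q,0).round(3))
    for t in("glass_1","spice_jar"):
        m=masks_of(cam,t)
        if m: Q=P[m[0]["region"]&(d>0)];print(cam,t,np.median(Q,0).round(3))
def f(x):
    c,s=np.cos(x[2]),np.sin(x[2]);o=[]
    for cam,t,q,p,cf in obs:
        o+=list(cf*(px(cam,[x[0]+c*q[0]-s*q[1],x[1]+s*q[0]+c*q[1],q[2]])-p))
    return np.array(o)
r=least_squares(f,[.69,-.15,0],loss="soft_l1",f_scale=2);print("stand",r.x,np.degrees(r.x[2]))
for o,e in zip(obs,r.fun.reshape(-1,2)):print(o[0],o[1],e.round(1))
E
```

```text
scene chest 0.88 3343 (array([463.9, 439.5]), array([248.1, 146.4]), 87.7) [0.457 0.443 0.091]
scene tilt_stand 0.7 4603 (array([ 538.7, -137.4]), array([322.6, 295.7]), 83.0) [ 0.518 -0.122  0.009]
scene chest_drawer0_handle 0.89 122 (array([468.3, 301.4]), array([ 55.1, 121.5]), 89.1) [0.46  0.282 0.058]
scene glass_1 [ 0.509 -0.533  0.059]
scene spice_jar [0.487 0.513 0.188]
top chest 0.71 1809 (array([459.7, 433.1]), array([250.8, 148. ]), 88.2) [0.447 0.427 0.089]
top tilt_stand 0.9 4592 (array([ 535.4, -136.4]), array([300.6, 294.5]), 83.6) [ 0.509 -0.133  0.008]
top chest_drawer0_handle 0.84 236 (array([457. , 306.4]), array([142.3,  79.2]), 2.0) [0.455 0.309 0.056]
top glass_1 [ 0.515 -0.545  0.051]
top spice_jar [0.478 0.492 0.171]
stand [ 0.68934723 -0.14679203 -0.09413067] -5.3932903577731315
scene tilt_stand [0.6 0.4]
scene tray_mid [3.1 1.3]
scene tube_l_handle [0.4 0.1]
scene tube_l_mouth [-1.2  2.2]
scene tube_l_mouth [-21.5 -93.7]
scene tube_m_handle [-3.8 -0.8]
scene tube_m_handle [ 16.9 -19.4]
scene tube_m_mouth [ 1.2 -0.9]
scene tube_r_handle [-0.7  2.6]
scene tube_r_mouth [-1.4  1.5]
scene tube_r_mouth [  2.5 -26.5]
top tilt_stand [2.5 0. ]
top tray_mid [0.2 3.4]
top tube_l_handle [-0.3  1.5]
top tube_l_mouth [-1.6 -1.2]
top tube_m_handle [-3.  -1.6]
top tube_m_mouth [-1.6 -1.3]
top tube_r_handle [ 0.8 -1.4]
top tube_r_handle [116.6  11.1]
top tube_r_handle [3.4 1.3]
top tube_r_mouth [-0.8 -2.5]
```

```bash
python3 -m handwheel '[[[0.016,-0.0247,0,0,0,1.9],[0.016,-0.0247,0,0,0,1.9],[0.016,-0.0247,0,0,0,1.9],[0.016,-0.0247,0,0,0,1.9],[0.016,-0.0247,0,0,0,1.9],[0.016,-0.0247,0,0,0,1.9],[0.016,-0.0247,0,0,0,1.9],[0.016,-0.0247,0,0,0,1.9],[0.016,-0.0247,0,0,0,1.9],[0.016,-0.0247,0,0,0,1.9],[0.016,-0.0247,-0.03,0,0,1.9],[0.016,-0.0247,-0.03,0,0,1.9],[0,0,0,0,0,0],[0,0,0,0,0,0]]]' 0.32
python3 - <<'E'
from fit import *
cam="wrist";im,d=grab_frame(cam);cv2.imwrite("pics/w1.png",im);P=cloud(cam,d)
for r in pinpoint(cam,"chest_drawer0_handle"): print(r["conf"],r["position"],w(cam,r["position"],z=.0575))
for r in masks_of(cam,"chest_drawer0_handle")[:1]:
    Q=P[r["region"]&(d>0)];Q=Q[(Q[:,2]>.045)&(Q[:,2]<.07)];print(len(Q),rect(Q),Q.mean(0),r["conf"])
E
```

```text
time: 4.07
tool_pos: [0.4554, 0.2688, 0.1696]
tool_rot: [-0.002, 0.021, 1.0, -0.001]
contact_force: [-0.3, -0.2, 0.7]
gripper_width: 0.316
grasp_force: 0.0
0.95 [291.8, 210.8] [0.45804552 0.2795232  0.0575    ]
3684 (array([458.2, 310. ]), array([ 75.3, 144.8]), 89.0) [0.45272839 0.30314841 0.05993306] 0.64
```

View pics/w1.png

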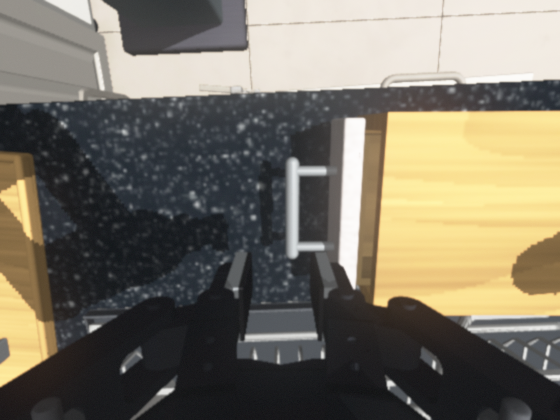

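```bash
python3 - <<'E'
from fit import *
cam="wrist";im,d=grab_frame(cam);P=cloud(cam,d)
for r in (170,190,210,230,250): 
    Q=P[r,280:305]; Q=Q[(Q[:,2]>.04)&(Q[:,2]<.08)];print(r,Q.mean(0).round(4),len(Q))
print(px(cam,[.456,.2688,.06]),P[200,330:365:3].round(3)[:,1:])
E
```

```text
170 [0.4256 0.2818 0.0557] 24
190 [0.4416 0.2773 0.056 ] 14
210 [0.4583 0.2768 0.0557] 14
230 [0.4756 0.2759 0.0557] 13
250 [0.4936 0.2757 0.0556] 12
[277.58780933 208.92808603] [[0.312 0.051]
 [0.312 0.067]
 [0.313 0.077]
 [0.315 0.076]
 [0.317 0.078]
 [0.32  0.077]
 [0.322 0.077]
 [0.324 0.077]
 [0.327 0.077]
 [0.331 0.067]
 [0.344 0.022]
 [0.347 0.021]]
```

```bash
python3 -m handwheel '[[[0.003,0.0085,0,0,0,0],[0,0,-0.0195,0,0,0],[0,0,-0.0195,0,0,0],[0,0,-0.0195,0,0,0],[0,0,-0.0195,0,0,0],[0,0,-0.0195,0,0,0],[0,0,-0.0195,0,0,0],[0,0,-0.0195,0,0,0],[0,0,0,0,0,0]]]' && python3 -m handwheel '[[[0,0,0,0,0,0],[0,0,0,0,0,0],[0,0,0,0,0,0],[0,0,0,0,0,0],[0,0,0,0,0,0],[0,0,0,0,0,0]]]' 0
```

```text
time: 5.02
tool_pos: [0.4606, 0.2815, 0.037]
tool_rot: [0.001, 0.019, 1.0, 0.002]
contact_force: [-0.2, -0.1, 1.4]
gripper_width: 0.322
grasp_force: 0.1
time: 5.52
tool_pos: [0.46, 0.2797, 0.0366]
tool_rot: [0.001, 0.019, 1.0, 0.001]
contact_force: [-1.8, 1.0, 6.0]
gripper_width: 0.105
grasp_force: 58.7
```

```bash
python3 -m handwheel '[[[-0.0005,-0.0135,0,0,0,0],[-0.0005,-0.0135,0,0,0,0],[-0.0005,-0.0135,0,0,0,0],[-0.0005,-0.0135,0,0,0,0],[-0.0005,-0.0135,0,0,0,0],[-0.0005,-0.0135,0,0,0,0],[-0.0005,-0.0135,0,0,0,0],[-0.0005,-0.0135,0,0,0,0],[-0.0005,-0.0135,0,0,0,0],[-0.0005,-0.0135,0,0,0,0],[-0.0005,-0.0135,0,0,0,0],[-0.0005,-0.0135,0,0,0,0],[0,0,0,0,0,0],[0,0,0,0,0,0]]]'
```

```text
time: 6.68
tool_pos: [0.4544, 0.1226, 0.0366]
tool_rot: [0.002, 0.021, 1.0, 0.008]
contact_force: [1.9, 26.9, 1.8]
gripper_width: 0.098
grasp_force: 60.7
```

```bash
python3 -m handwheel '[[[0,0,0,0,0,0],[0,0,0,0,0,0],[0,0,0,0,0,0],[0,0,0.0300,0,0,0],[0,0,0.0400,0,0,0],[0,0,0.0400,0,0,0],[0,0,0.0400,0,0,0],[0,0,0.0400,0,0,0],[0,0,0.0400,0,0,0],[0,0,0,0,0,0]]]' 0.35; python3 -c "
from plant import *;print(state()['joint_pos'].round(3))"
```

```text
time: 7.52
tool_pos: [0.4567, 0.1166, 0.2751]
tool_rot: [0.008, 0.02, 1.0, 0.001]
contact_force: [0.9, -0.4, 0.3]
gripper_width: 0.35
grasp_force: 0.0
[ 9.200e-02 -3.610e-01  1.910e+00 -1.000e-03  1.577e+00 -1.439e+00]
```

```bash
python3 -m handwheel '[[[0.005,-0.0087,0.002,0,0,-6.7],[0.005,-0.0087,0.002,0,0,-6.7],[0.005,-0.0087,0.002,0,0,-6.7],[0.005,-0.0087,0.002,0,0,-6.7],[0.005,-0.0087,0.002,0,0,-6.7],[0.005,-0.0087,0.002,0,0,-6.7],[0.005,-0.0087,0.002,0,0,-6.7],[0.005,-0.0087,0.002,0,0,-6.7],[0.005,-0.0087,0.002,0,0,-6.7],[0.005,-0.0087,0.002,0,0,-6.7],[0.005,-0.0087,0.002,0,0,-6.7],[0.005,-0.0087,0.002,0,0,-6.7],[0.005,-0.0087,0.002,0,0,-6.7],[0.005,-0.0087,0.002,0,0,-6.7]]]' && python3 -m handwheel '[[[0,0,0,-0.64,-6.4,0],[0,0,0,-0.64,-6.4,0],[0,0,0,-0.64,-6.4,0],[0,0,0,-0.64,-6.4,0],[0,0,0,-0.64,-6.4,0],[0,0,0,-0.64,-6.4,0],[0,0,0,-0.64,-6.4,0],[0,0,0,0,0,0],[0,0,0,0,0,0]]]'
cat > hl.py <<'E'
from fit import *
cam="wrist";im,d=grab_frame(cam);P=cloud(cam,d)
from scipy.spatial.transform import Rotation as R
q=state()["tool_rot"];M=R.from_quat(np.r_[q[1:],q[0]]).as_matrix();print("tool",state()["tool_pos"].round(4),"\n",M.round(3),state()["joint_pos"].round(2))
for n in "lmr":
    for r in pinpoint(cam,f"tube_{n}_handle")[:2]:
        p=np.array(r["position"]);i,j=int(p[1]),int(p[0]);D=d[max(i-3,0):i+4,max(j-3,0):j+4];D=D[D>0];
        dd=D.min()+.004 if D.size else 0
        print(n,round(r["conf"],2),p,w(cam,p,dd).round(4))
E
python3 - <<'E'
from hl import *
cv2.imwrite("pics/w2.png",im)
E
```

```text
time: 8.68
tool_pos: [0.5228, -0.006, 0.2923]
tool_rot: [-0.0, 0.746, 0.666, -0.001]
contact_force: [0.5, 0.6, 0.2]
gripper_width: 0.351
grasp_force: 0.0
time: 9.43
tool_pos: [0.5217, -0.0052, 0.2906]
tool_rot: [0.282, 0.688, 0.618, 0.256]
contact_force: [0.3, -0.2, 1.2]
gripper_width: 0.354
grasp_force: 0.0
tool [ 0.523  -0.0054  0.2934] 
 [[ 0.104  0.704  0.703]
 [ 0.995 -0.076 -0.071]
 [ 0.004  0.706 -0.708]] [-0.18 -0.77  2.27  0.08  0.86 -0.11]
l 0.9 [299.9 210.8] [ 0.61   -0.0149  0.2283]
m 0.92 [298.9 324.3] [ 0.5997 -0.1168  0.2297]
m 0.67 [232.1 252.3] [0.5058 0.007  0.2828]
```

View pics/w2.png

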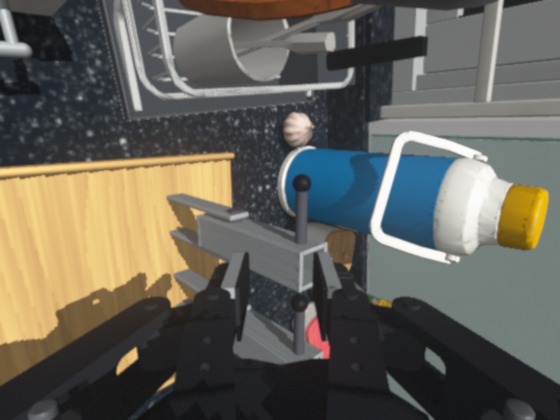

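```bash
python3 -m handwheel '[[[0.0101,-0.001,0.0101,0,0,0],[0.0114,-0.001,-0.0115,0,0,0],[0.0114,-0.001,-0.0115,0,0,0],[0.0114,-0.001,-0.0115,0,0,0],[0.0114,-0.001,-0.0115,0,0,0],[0.0114,-0.001,-0.0115,0,0,0],[0.0114,-0.001,-0.0115,0,0,0],[0.0114,-0.001,-0.0115,0,0,0],[0.0114,-0.001,-0.0115,0,0,0],[0,0,0,0,0,0],[0,0,0,0,0,0]]]' && python3 -m handwheel '[[[0,0,0,0,0,0],[0,0,0,0,0,0],[0,0,0,0,0,0],[0,0,0,0,0,0],[0,0,0,0,0,0],[0,0,0,0,0,0]]]' 0; python3 - <<'E'
from h import *
import numpy as np
im,d=grab_frame("wrist");cv2.imwrite("pics/w3.png",im)
# rows for the arc (print)
a=np.linspace(0,2.33,19);y=-.1
for i in range(18):
    dx=-.088*(np.sin(a[i+1])-np.sin(a[i]));dz=.088*(np.cos(a[i+1])-np.cos(a[i]))
    print(f"[{dx*np.cos(y):.4f},{dx*np.sin(y):.4f},{dz:.4f},0,0,0]",end=",")
E
```

```text
time: 10.55
tool_pos: [0.6252, -0.0141, 0.211]
tool_rot: [0.282, 0.687, 0.618, 0.257]
contact_force: [-0.4, 0.2, -0.0]
gripper_width: 0.352
grasp_force: 0.0
time: 11.05
tool_pos: [0.6231, -0.0138, 0.2107]
tool_rot: [0.282, 0.687, 0.618, 0.257]
contact_force: [-5.5, -0.4, -0.6]
gripper_width: 0.096
grasp_force: 58.6
[-0.0113,0.0011,-0.0007,0,0,0],[-0.0111,0.0011,-0.0022,0,0,0],[-0.0107,0.0011,-0.0036,0,0,0],[-0.0102,0.0010,-0.0050,0,0,0],[-0.0095,0.0009,-0.0063,0,0,0],[-0.0086,0.0009,-0.0074,0,0,0],[-0.0075,0.0008,-0.0085,0,0,0],[-0.0064,0.0006,-0.0094,0,0,0],[-0.0051,0.0005,-0.0101,0,0,0],[-0.0038,0.0004,-0.0107,0,0,0],[-0.0024,0.0002,-0.0111,0,0,0],[-0.0009,0.0001,-0.0113,0,0,0],[0.0005,-0.0001,-0.0114,0,0,0],[0.0020,-0.0002,-0.0112,0,0,0],[0.0034,-0.0003,-0.0109,0,0,0],[0.0048,-0.0005,-0.0103,0,0,0],[0.0061,-0.0006,-0.0096,0,0,0],[0.0072,-0.0007,-0.0087,0,0,0],
```

View pics/w3.png

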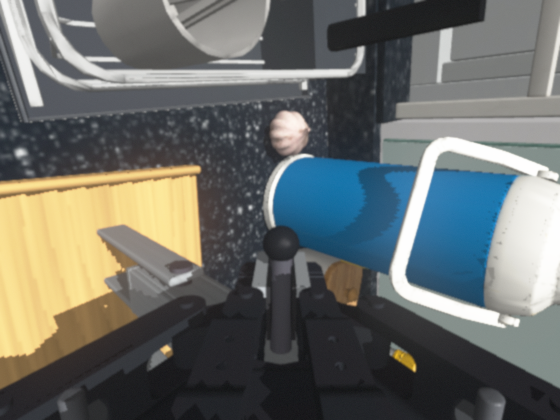

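```bash
python3 -m handwheel '[[[-0.0113,0.0011,-0.0007,0,0,0],[-0.0111,0.0011,-0.0022,0,0,0],[-0.0107,0.0011,-0.0036,0,0,0],[-0.0102,0.0010,-0.0050,0,0,0],[-0.0095,0.0009,-0.0063,0,0,0],[-0.0086,0.0009,-0.0074,0,0,0]]]' && python3 -m handwheel '[[[-0.0075,0.0008,-0.0085,0,0,0],[-0.0064,0.0006,-0.0094,0,0,0],[-0.0051,0.0005,-0.0101,0,0,0],[-0.0038,0.0004,-0.0107,0,0,0],[-0.0024,0.0002,-0.0111,0,0,0],[-0.0009,0.0001,-0.0113,0,0,0],[0.0005,-0.0001,-0.0114,0,0,0],[0.0020,-0.0002,-0.0112,0,0,0],[0.0034,-0.0003,-0.0109,0,0,0],[0.0048,-0.0005,-0.0103,0,0,0],[0.0061,-0.0006,-0.0096,0,0,0],[0.0072,-0.0007,-0.0087,0,0,0],[0,0,0,0,0,0],[0,0,0,0,0,0],[0,0,0,0,0,0],[0,0,0,0,0,0]]]'; python3 - <<'E'
from h import *
im,d=grab_frame("wrist");a=im;im,d=grab_frame("scene");b=im[100:310,150:430]
cv2.imwrite("pics/t1.png",np.hstack([cv2.resize(a,(400,300)),cv2.resize(b,(400,300))]))
for c in("wrist","scene","top"):
    if c=="top":grab_frame(c)
    print(c,[(r["conf"],r["position"]) for r in pinpoint(c,"clip_1_mid")][:3])
E
```

```text
time: 11.6
tool_pos: [0.5655, -0.0075, 0.1926]
tool_rot: [0.287, 0.685, 0.616, 0.262]
contact_force: [1.6, 4.7, 7.7]
gripper_width: 0.09
grasp_force: 58.4
time: 12.93
tool_pos: [0.5598, -0.0069, 0.0623]
tool_rot: [0.282, 0.687, 0.618, 0.257]
contact_force: [-1.2, 6.0, -3.8]
gripper_width: 0.094
grasp_force: 58.3
wrist []
scene [(0.2, [303.0, 113.8])]
top []
```

View pics/t1.png

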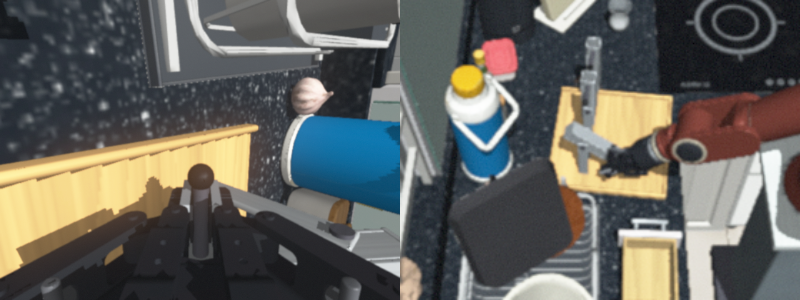

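```bash
python3 -m handwheel '[[[0,0,0,0,0,0],[-0.0072,0.0007,0.0087,0,0,0],[-0.0061,0.0006,0.0096,0,0,0],[-0.0048,0.0005,0.0103,0,0,0],[-0.0034,0.0003,0.0109,0,0,0],[-0.002,0.0002,0.0112,0,0,0],[-0.0005,0.0001,0.0114,0,0,0],[0.0009,-0.0001,0.0113,0,0,0],[0.0024,-0.0002,0.0111,0,0,0],[0.0038,-0.0004,0.0107,0,0,0],[0.0051,-0.0005,0.0101,0,0,0],[0.0064,-0.0006,0.0094,0,0,0],[0.0075,-0.0008,0.0085,0,0,0]]]' && python3 -m handwheel '[[[0.0086,-0.0009,0.0074,0,0,0],[0.0095,-0.0009,0.0063,0,0,0],[0.0102,-0.001,0.005,0,0,0],[0.0107,-0.0011,0.0036,0,0,0],[0.0111,-0.0011,0.0022,0,0,0],[0.0113,-0.0011,0.0007,0,0,0],[0.002,0,0,0,0,0],[0,0,0,0,0,0],[0,0,0,0,0,0],[0,0,0,0,0,0]]]'
```

```text
time: 14.32
tool_pos: [0.5622, -0.0074, 0.1863]
tool_rot: [0.282, 0.687, 0.618, 0.257]
contact_force: [-3.7, 1.5, -2.3]
gripper_width: 0.095
grasp_force: 59.0
time: 15.15
tool_pos: [0.6235, -0.014, 0.2108]
tool_rot: [0.281, 0.687, 0.62, 0.255]
contact_force: [-42.2, 2.1, 15.5]
gripper_width: 0.093
grasp_force: 66.4
```

```bash
python3 -m handwheel '[[[-0.002,0,0,0,0,0],[0,0,0,0,0,0],[0,0,0,0,0,0],[-0.0106,0.001,0.0106,0,0,0],[-0.0106,0.001,0.0106,0,0,0],[-0.0106,0.001,0.0106,0,0,0],[-0.0106,0.001,0.0106,0,0,0],[-0.0017,-0.0174,0.004,0,0,0],[-0.0017,-0.0174,0.004,0,0,0],[-0.0017,-0.0174,0,0,0,0],[-0.0017,-0.0174,0,0,0,0],[-0.0017,-0.0174,0,0,0,0],[-0.0017,-0.0174,0,0,0,0],[0,0,0,0,0,0],[0,0,0,0,0,0]]]' 0.35; python3 - <<'E'
from hl import *
E
```

```text
time: 16.4
tool_pos: [0.5722, -0.1156, 0.263]
tool_rot: [0.284, 0.687, 0.617, 0.258]
contact_force: [-0.5, 0.1, -0.7]
gripper_width: 0.353
grasp_force: 0.0
tool [ 0.5721 -0.1148  0.2627] 
 [[ 0.104  0.702  0.705]
 [ 0.995 -0.076 -0.071]
 [ 0.003  0.708 -0.706]] [-0.44 -0.54  2.19  0.35  0.77 -0.49]
l 0.59 [260.9  48. ] [ 0.6076 -0.0126  0.222 ]
m 0.7 [270.2 237.3] [ 0.5989 -0.1169  0.225 ]
m 0.58 [263.   43.2] [ 0.6085 -0.01    0.2227]
```

```bash
python3 -m handwheel '[[[-0.0054,0.0006,-0.0054,0,0,0],[0.0093,-0.0008,-0.0093,0,0,0],[0.0093,-0.0008,-0.0093,0,0,0],[0.0093,-0.0008,-0.0093,0,0,0],[0.0093,-0.0008,-0.0093,0,0,0],[0.0093,-0.0008,-0.0093,0,0,0],[0,0,0,0,0,0],[0,0,0,0,0,0]]]' && python3 -m handwheel '[[[0,0,0,0,0,0],[0,0,0,0,0,0],[0,0,0,0,0,0],[0,0,0,0,0,0],[0,0,0,0,0,0],[0,0,0,0,0,0]]]' 0
```

```text
time: 17.27
tool_pos: [0.6124, -0.1169, 0.2085]
tool_rot: [0.282, 0.687, 0.619, 0.257]
contact_force: [0.5, -0.4, -0.4]
gripper_width: 0.351
grasp_force: 0.0
time: 17.77
tool_pos: [0.6122, -0.1175, 0.2102]
tool_rot: [0.283, 0.687, 0.618, 0.258]
contact_force: [-4.9, 0.6, 0.8]
gripper_width: 0.089
grasp_force: 58.5
```

Gripped; swing out and back.

```bash
python3 -m handwheel '[[[-0.0113,0.0011,-0.0007,0,0,0],[-0.0111,0.0011,-0.0022,0,0,0],[-0.0107,0.0011,-0.0036,0,0,0],[-0.0102,0.0010,-0.0050,0,0,0],[-0.0095,0.0009,-0.0063,0,0,0],[-0.0086,0.0009,-0.0074,0,0,0]]]' && python3 -m handwheel '[[[-0.0075,0.0008,-0.0085,0,0,0],[-0.0064,0.0006,-0.0094,0,0,0],[-0.0051,0.0005,-0.0101,0,0,0],[-0.0038,0.0004,-0.0107,0,0,0],[-0.0024,0.0002,-0.0111,0,0,0],[-0.0009,0.0001,-0.0113,0,0,0],[0.0005,-0.0001,-0.0114,0,0,0],[0.0020,-0.0002,-0.0112,0,0,0],[0.0034,-0.0003,-0.0109,0,0,0],[0.0048,-0.0005,-0.0103,0,0,0],[0.0061,-0.0006,-0.0096,0,0,0],[0.0072,-0.0007,-0.0087,0,0,0],[0,0,0,0,0,0],[0,0,0,0,0,0],[0,0,0,0,0,0],[0,0,0,0,0,0]]]' &&  python3 -m handwheel '[[[0,0,0,0,0,0],[-0.0072,0.0007,0.0087,0,0,0],[-0.0061,0.0006,0.0096,0,0,0],[-0.0048,0.0005,0.0103,0,0,0],[-0.0034,0.0003,0.0109,0,0,0],[-0.002,0.0002,0.0112,0,0,0],[-0.0005,0.0001,0.0114,0,0,0],[0.0009,-0.0001,0.0113,0,0,0],[0.0024,-0.0002,0.0111,0,0,0],[0.0038,-0.0004,0.0107,0,0,0],[0.0051,-0.0005,0.0101,0,0,0],[0.0064,-0.0006,0.0094,0,0,0],[0.0075,-0.0008,0.0085,0,0,0]]]' && python3 -m handwheel '[[[0.0086,-0.0009,0.0074,0,0,0],[0.0095,-0.0009,0.0063,0,0,0],[0.0102,-0.001,0.005,0,0,0],[0.0107,-0.0011,0.0036,0,0,0],[0.0111,-0.0011,0.0022,0,0,0],[0.0113,-0.0011,0.0007,0,0,0],[0,0,0,0,0,0],[0,0,0,0,0,0],[0,0,0,0,0,0]]]'
```

```text
time: 18.27
tool_pos: [0.5539, -0.1113, 0.1912]
tool_rot: [0.287, 0.685, 0.617, 0.262]
contact_force: [12.7, 1.1, -6.3]
gripper_width: 0.09
grasp_force: 58.6
time: 19.6
tool_pos: [0.5491, -0.1106, 0.0615]
tool_rot: [0.282, 0.686, 0.618, 0.258]
contact_force: [3.3, 4.6, -3.0]
gripper_width: 0.096
grasp_force: 71.5
time: 20.68
tool_pos: [0.5501, -0.1108, 0.1836]
tool_rot: [0.281, 0.687, 0.619, 0.257]
contact_force: [-21.4, 5.6, 14.1]
gripper_width: 0.093
grasp_force: 66.2
time: 21.43
tool_pos: [0.6119, -0.1179, 0.2108]
tool_rot: [0.283, 0.687, 0.619, 0.257]
contact_force: [-24.2, 3.3, 9.7]
gripper_width: 0.087
grasp_force: 64.4
```

Next: right tube.

```bash
python3 -m handwheel '[[[0,0,0,0,0,0],[0,0,0,0,0,0],[0,0,0,0,0,0],[-0.0106,0.001,0.0106,0,0,0],[-0.0106,0.001,0.0106,0,0,0],[-0.0106,0.001,0.0106,0,0,0],[-0.0106,0.001,0.0106,0,0,0],[-0.0017,-0.0174,0.004,0,0,0],[-0.0017,-0.0174,0.004,0,0,0],[-0.0017,-0.0174,0,0,0,0],[-0.0017,-0.0174,0,0,0,0],[-0.0017,-0.0174,0,0,0,0],[-0.0017,-0.0174,0,0,0,0],[0,0,0,0,0,0],[0,0,0,0,0,0]]]' 0.35; python3 - <<'E'
from hl import *
E
```

```text
time: 22.68
tool_pos: [0.5603, -0.2192, 0.2608]
tool_rot: [0.284, 0.687, 0.617, 0.258]
contact_force: [0.3, -0.2, -0.2]
gripper_width: 0.35
grasp_force: 0.0
tool [ 0.5604 -0.2184  0.2606] 
 [[ 0.104  0.702  0.704]
 [ 0.995 -0.076 -0.071]
 [ 0.004  0.708 -0.707]] [-0.68 -0.46  2.14  0.55  0.84 -0.81]
m 0.62 [268.2  46.4] [ 0.5976 -0.1156  0.2239]
r 0.79 [269.2 238. ] [ 0.5854 -0.2199  0.2242]
```

```bash
python3 -m handwheel '[[[-0.0043,0.0005,-0.0043,0,0,0],[0.0091,-0.0008,-0.0091,0,0,0],[0.0091,-0.0008,-0.0091,0,0,0],[0.0091,-0.0008,-0.0091,0,0,0],[0.0091,-0.0008,-0.0091,0,0,0],[0.0091,-0.0008,-0.0091,0,0,0],[0,0,0,0,0,0],[0,0,0,0,0,0]]]' && python3 -m handwheel '[[[0,0,0,0,0,0],[0,0,0,0,0,0],[0,0,0,0,0,0],[0,0,0,0,0,0],[0,0,0,0,0,0],[0,0,0,0,0,0]]]' 0
```

```text
time: 23.55
tool_pos: [0.6011, -0.2208, 0.2094]
tool_rot: [0.282, 0.687, 0.618, 0.258]
contact_force: [-0.6, 0.2, 0.3]
gripper_width: 0.349
grasp_force: 0.0
time: 24.05
tool_pos: [0.6005, -0.2214, 0.2103]
tool_rot: [0.283, 0.687, 0.619, 0.257]
contact_force: [-7.4, 0.4, 1.4]
gripper_width: 0.092
grasp_force: 58.5
```

```bash
python3 -m handwheel '[[[-0.0113,0.0011,-0.0007,0,0,0],[-0.0111,0.0011,-0.0022,0,0,0],[-0.0107,0.0011,-0.0036,0,0,0],[-0.0102,0.0010,-0.0050,0,0,0],[-0.0095,0.0009,-0.0063,0,0,0],[-0.0086,0.0009,-0.0074,0,0,0]]]' && python3 -m handwheel '[[[-0.0075,0.0008,-0.0085,0,0,0],[-0.0064,0.0006,-0.0094,0,0,0],[-0.0051,0.0005,-0.0101,0,0,0],[-0.0038,0.0004,-0.0107,0,0,0],[-0.0024,0.0002,-0.0111,0,0,0],[-0.0009,0.0001,-0.0113,0,0,0],[0.0005,-0.0001,-0.0114,0,0,0],[0.0020,-0.0002,-0.0112,0,0,0],[0.0034,-0.0003,-0.0109,0,0,0],[0.0048,-0.0005,-0.0103,0,0,0],[0.0061,-0.0006,-0.0096,0,0,0],[0.0072,-0.0007,-0.0087,0,0,0],[0,0,0,0,0,0],[0,0,0,0,0,0],[0,0,0,0,0,0],[0,0,0,0,0,0]]]' &&  python3 -m handwheel '[[[0,0,0,0,0,0],[-0.0072,0.0007,0.0087,0,0,0],[-0.0061,0.0006,0.0096,0,0,0],[-0.0048,0.0005,0.0103,0,0,0],[-0.0034,0.0003,0.0109,0,0,0],[-0.002,0.0002,0.0112,0,0,0],[-0.0005,0.0001,0.0114,0,0,0],[0.0009,-0.0001,0.0113,0,0,0],[0.0024,-0.0002,0.0111,0,0,0],[0.0038,-0.0004,0.0107,0,0,0],[0.0051,-0.0005,0.0101,0,0,0],[0.0064,-0.0006,0.0094,0,0,0],[0.0075,-0.0008,0.0085,0,0,0]]]' && python3 -m handwheel '[[[0.0086,-0.0009,0.0074,0,0,0],[0.0095,-0.0009,0.0063,0,0,0],[0.0102,-0.001,0.005,0,0,0],[0.0107,-0.0011,0.0036,0,0,0],[0.0111,-0.0011,0.0022,0,0,0],[0.0113,-0.0011,0.0007,0,0,0],[0,0,0,0,0,0],[0,0,0,0,0,0],[0,0,0,0,0,0]]]'
```

```text
time: 24.55
tool_pos: [0.5422, -0.2152, 0.1915]
tool_rot: [0.286, 0.685, 0.617, 0.261]
contact_force: [11.8, 1.6, -4.5]
gripper_width: 0.089
grasp_force: 58.4
time: 25.88
tool_pos: [0.5373, -0.2145, 0.0617]
tool_rot: [0.282, 0.687, 0.618, 0.258]
contact_force: [-0.1, 4.3, -3.4]
gripper_width: 0.092
grasp_force: 71.1
time: 26.97
tool_pos: [0.5396, -0.2151, 0.1855]
tool_rot: [0.282, 0.687, 0.618, 0.258]
contact_force: [-1.8, 2.4, -3.4]
gripper_width: 0.089
grasp_force: 62.6
time: 27.72
tool_pos: [0.6012, -0.222, 0.2096]
tool_rot: [0.283, 0.687, 0.618, 0.257]
contact_force: [0.8, -1.0, -9.2]
gripper_width: 0.089
grasp_force: 64.2
```

```bash
python3 -m handwheel '[[[0,0,0,0,0,0],[0,0,0,0,0,0],[0,0,0,0,0,0],[-0.0106,0.001,0.0106,0,0,0],[-0.0106,0.001,0.0106,0,0,0],[-0.0106,0.001,0.0106,0,0,0],[-0.0106,0.001,0.0106,0,0,0],[-0.01,0,0.01,0.64,6.4,0],[-0.01,0,0.01,0.64,6.4,0],[-0.01,0,0.01,0.64,6.4,0],[0,0,0.01,0.64,6.4,0],[0,0,0.01,0.64,6.4,0],[0,0,0.01,0.64,6.4,0],[0,0,0.01,0.64,6.4,0]]]' 0.35 && python3 -m handwheel '[[[0,0.007,0,0,0,6.92],[0,0.007,0,0,0,6.92],[0,0.007,0,0,0,6.92],[0,0.007,0,0,0,6.92],[0,0.007,0,0,0,6.92],[0,0.007,0,0,0,6.92],[0,0.007,0,0,0,6.92],[0,0.007,0,0,0,6.92],[0,0.007,0,0,0,6.92],[0,0.007,0,0,0,6.92],[0,0.007,0,0,0,6.92],[0,0.007,0,0,0,6.92],[0,0.007,0,0,0,6.92],[0,0,0,0,0,0],[0,0,0,0,0,0]]]' 0.5
cat > cl.py <<'E'
from fit import *
from scipy.spatial.transform import Rotation as R
cam="wrist";s=state();im,d=grab_frame(cam);P=cloud(cam,d)
q=s["tool_rot"];M=R.from_quat(np.r_[q[1:],q[0]]).as_matrix()
print("tool",s["tool_pos"].round(4),"y ang",np.degrees(np.arctan2(M[1,1],M[0,1])).round(1),s["joint_pos"].round(2))
def clips():
    for r in masks_of(cam,"clip_1")[:5]:
        g=r["region"]&(d>0)
        if g.sum()<20: continue
        Q=P[g];z=np.percentile(Q[:,2],80);Q=Q[Q[:,2]>z-.006]
        print("clip",round(r["conf"],2),r["box"],len(Q),rect(Q),"ztop",z.round(4))
clips()
E
python3 - <<'E'
from cl import *
cv2.imwrite("pics/w4.png",im)
E
```

```text
time: 28.88
tool_pos: [0.5302, -0.2181, 0.3266]
tool_rot: [0.001, 0.743, 0.669, -0.001]
contact_force: [0.8, 0.7, 0.0]
gripper_width: 0.349
grasp_force: 0.0
time: 30.13
tool_pos: [0.5297, -0.1267, 0.3242]
tool_rot: [0.001, 0.054, 0.999, -0.0]
contact_force: [0.0, 0.7, 0.3]
gripper_width: 0.495
grasp_force: 0.0
tool [ 0.5297 -0.1267  0.3242] y ang 83.8 [-0.37 -0.18  1.68  0.    1.64 -1.83]
clip 0.76 [255.2, 132.2, 14.1, 60.8] 692 (array([ 511. , -152.6]), array([15.2, 82.3]), 84.0) ztop 0.0209
clip 0.64 [170.8, 132.6, 20.3, 59.4] 739 (array([ 501.4, -263.8]), array([16.4, 82.2]), 83.5) ztop 0.021
clip 0.58 [0.2, 173.7, 12.4, 33.1] 145 (array([ 513.2, -510.8]), array([ 8.7, 38.5]), 74.0) ztop 0.0257
```

View pics/w4.png

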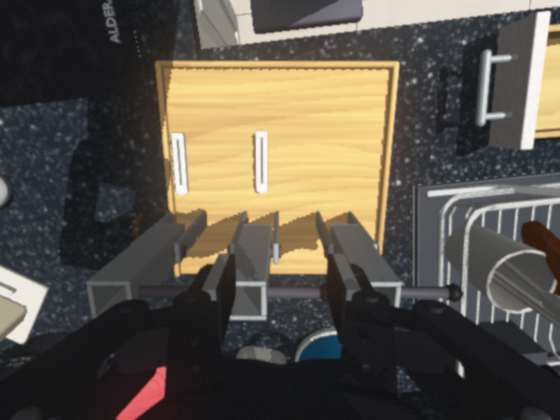

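```bash
python3 -m handwheel '[[[-0.0021,-0.0029,-0.022,0,0,0],[-0.0021,-0.0029,-0.022,0,0,0],[-0.0021,-0.0029,-0.022,0,0,0],[-0.0021,-0.0029,-0.022,0,0,0],[-0.0021,-0.0029,-0.022,0,0,0],[-0.0021,-0.0029,-0.022,0,0,0],[-0.0021,-0.0029,-0.022,0,0,0],[-0.0021,-0.0029,-0.022,0,0,0],[-0.0021,-0.0029,-0.022,0,0,0],[0,0,0,0,0,0],[0,0,0,0,0,0]]]'; python3 - <<'E'
from cl import *
E
```

```text
time: 31.15
tool_pos: [0.5094, -0.1528, 0.1239]
tool_rot: [-0.001, 0.054, 0.999, 0.001]
contact_force: [0.8, 0.5, -0.2]
gripper_width: 0.5
grasp_force: 0.0
tool [ 0.5094 -0.1528  0.1239] y ang 83.8 [-0.43 -0.08  1.93  0.    1.29 -1.89]
clip 0.8 [125.6, 164.2, 34.6, 103.5] 2257 (array([ 503.3, -263.9]), array([16.7, 83.1]), 83.5) ztop 0.0229
clip 0.75 [268.5, 159.6, 26.4, 106.5] 2007 (array([ 512.8, -152.4]), array([15.9, 83. ]), 84.1) ztop 0.023
clip 0.17 [446.2, 355.7, 16.4, 17.0] 115 (array([557.6, -80.8]), array([80.1,  5.2]), 33.5) ztop 0.1108
```

```bash
python3 -m handwheel '[[[0,0,-0.022,0,0,0],[0,0,-0.022,0,0,0],[0,0,-0.022,0,0,0],[0,0,-0.022,0,0,0],[0,0,-0.014,0,0,0],[0,0,-0.009,0,0,0],[0,0,0,0,0,0],[0,0,0,0,0,0]]]' && python3 -m handwheel '[[[0,0,0,0,0,0],[0,0,0,0,0,0],[0,0,0,0,0,0],[0,0,0,0,0,0],[0,0,0,0,0,0],[0,0,0,0,0,0]]]' 0 && python3 -m handwheel '[[[0,0,0.01,0,0,0],[0,0,0.03,0,0,0],[0,0,0.04,0,0,0],[0,0,0.04,0,0,0],[0,0,0.04,0,0,0],[0,0,0,0,0,0],[0,0,0,0,0,0]]]'; python3 - <<'E'
from fit import *
im,d=grab_frame("top");P=cloud("top",d)
print([(r["conf"],w("top",r["position"],z=.022)) for r in pinpoint("top","drawer_floor")])
print([(r["conf"],w("top",r["position"],z=.052)) for r in pinpoint("top","chest_drawer0_handle")])
E
```

```text
time: 31.92
tool_pos: [0.5113, -0.1532, 0.0152]
tool_rot: [0.001, 0.053, 0.999, -0.0]
contact_force: [1.1, -1.0, 0.5]
gripper_width: 0.497
grasp_force: 0.0
time: 32.42
tool_pos: [0.5117, -0.1534, 0.0159]
tool_rot: [0.002, 0.053, 0.999, -0.001]
contact_force: [-1.5, 0.6, 6.5]
gripper_width: 0.162
grasp_force: 59.3
time: 33.0
tool_pos: [0.5122, -0.1537, 0.1785]
tool_rot: [0.004, 0.053, 0.999, -0.001]
contact_force: [0.4, 0.0, -0.6]
gripper_width: 0.162
grasp_force: 58.6
[(0.97, array([0.46010643, 0.26918987, 0.022     ]))]
[(0.76, array([0.4408534 , 0.11985361, 0.052     ]))]
```

```bash
python3 -m handwheel '[[[-0.0039,0.0306,0,0,0,0.3],[-0.0039,0.0306,0,0,0,0.3],[-0.0039,0.0306,0,0,0,0.3],[-0.0039,0.0306,0,0,0,0.3],[-0.0039,0.0306,0,0,0,0.3],[-0.0039,0.0306,0,0,0,0.3],[-0.0039,0.0306,0,0,0,0.3],[-0.0039,0.0306,0,0,0,0.3],[-0.0039,0.0306,0,0,0,0.3],[-0.0039,0.0306,0,0,0,0.3],[-0.0039,0.0306,0,0,0,0.3],[-0.0039,0.0306,0,0,0,0.3],[-0.0039,0.0306,0,0,0,0.3],[-0.0039,0.0306,0,0,0,0.3],[0,0,0,0,0,0],[0,0,0,0,0,0],[0,0,0,0,0,0]]]' ; python3 - <<'E'
from cl import *
cv2.imwrite("pics/w5.png",im)
E
```

```text
time: 34.57
tool_pos: [0.4546, 0.2751, 0.172]
tool_rot: [-0.002, 0.016, 1.0, -0.001]
contact_force: [-0.2, -0.4, -0.6]
gripper_width: 0.163
grasp_force: 58.8
tool [0.4546 0.2751 0.172 ] y ang 88.2 [ 0.4  -0.13  1.89 -0.    1.38 -1.13]
clip 0.98 [262.5, 182.0, 38.6, 172.0] 5406 (array([454.7, 274.1]), array([15.8, 83.5]), 88.4) ztop 0.1777
```

View pics/w5.png

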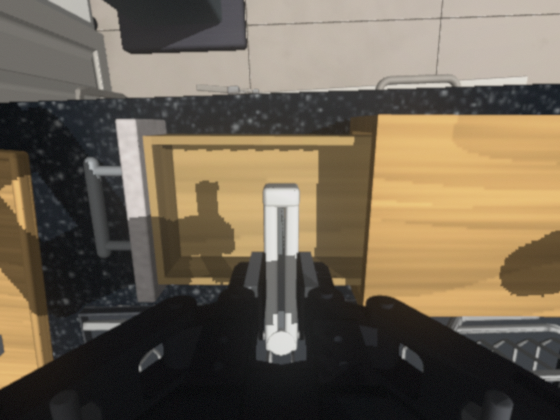

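```bash
python3 - <<'E'
from h import *
grab_frame("wrist")
for p in((250,147),(250,283),(160,210),(368,210)):print(p,w("wrist",p,z=.068).round(3))
E
python3 -m handwheel '[[[0.003,0,-0.022,0,0,0],[0,0,-0.022,0,0,0],[0,0,-0.022,0,0,0],[0,0,-0.022,0,0,0],[0,0,-0.022,0,0,0],[0,0,-0.016,0,0,0],[0,0,-0.010,0,0,0],[0,0,0,0,0,0],[0,0,0,0,0,0]]]'
```

```text
(250, 147) [0.404 0.253 0.068]
(250, 283) [0.515 0.246 0.068]
(160, 210) [0.45  0.18  0.068]
(368, 210) [0.455 0.342 0.068]
time: 35.47
tool_pos: [0.4587, 0.2751, 0.0379]
tool_rot: [-0.0, 0.017, 1.0, -0.0]
contact_force: [-0.4, 0.1, -0.5]
gripper_width: 0.158
grasp_force: 58.8
```

```bash
python3 -m handwheel '[[[0,0,-0.003,0,0,0],[0,0,0,0,0,0],[0,0,0,0,0,0],[0,0,0,0,0,0],[0,0,0.02,0,0,0],[0,0,0.04,0,0,0],[0,0,0.04,0,0,0],[0,0,0.04,0,0,0],[0,0,0,0,0,0]]]' 0.32 && python3 -m handwheel '[[[0.0028,-0.0337,0,0,0,-0.25],[0.0028,-0.0337,0,0,0,-0.25],[0.0028,-0.0337,0,0,0,-0.25],[0.0028,-0.0337,0,0,0,-0.25],[0.0028,-0.0337,0,0,0,-0.25],[0.0028,-0.0337,0,0,0,-0.25],[0.0028,-0.0337,0,0,0,-0.25],[0.0028,-0.0337,0,0,0,-0.25],[0.0028,-0.0337,0,0,0,-0.25],[0.0028,-0.0337,0,0,0,-0.25],[0.0028,-0.0337,0,0,0,-0.25],[0.0028,-0.0337,0,0,0,-0.25],[0.0028,-0.0337,0,0,0,-0.25],[0.0028,-0.0337,0,0,0,-0.25],[0.0028,-0.0337,0,0,0,-0.25],[0.0028,-0.0337,0,0,0,-0.25],[0,0,0,0,0,0],[0,0,0,0,0,0]]]';  python3 - <<'E'
from cl import *
cv2.imwrite("pics/w6.png",im)
E
```

```text
time: 36.22
tool_pos: [0.4636, 0.2779, 0.1859]
tool_rot: [0.008, 0.016, 1.0, 0.004]
contact_force: [1.4, 0.3, 1.4]
gripper_width: 0.319
grasp_force: 0.0
time: 37.72
tool_pos: [0.5033, -0.265, 0.175]
tool_rot: [0.0, 0.052, 0.999, 0.0]
contact_force: [-0.1, -0.4, -0.8]
gripper_width: 0.325
grasp_force: 0.0
tool [ 0.5033 -0.265   0.175 ] y ang 84.0 [-0.62 -0.04  1.8   0.    1.38 -2.08]
clip 0.77 [274.2, 149.7, 19.9, 88.2] 1437 (array([ 501.5, -262.3]), array([15.5, 83.2]), 83.4) ztop 0.021
```

View pics/w6.png

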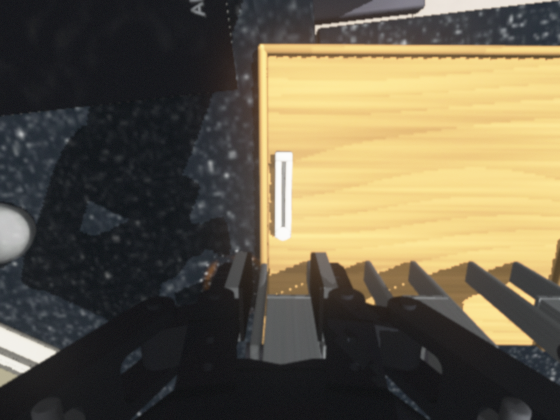

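```bash
python3 -m handwheel '[[[-0.001,0.002,-0.02,0,0,0],[0,0,-0.02,0,0,0],[0,0,-0.02,0,0,0],[0,0,-0.02,0,0,0],[0,0,-0.02,0,0,0],[0,0,-0.02,0,0,0],[0,0,-0.02,0,0,0],[0,0,-0.01,0,0,0],[0,0,-0.004,0,0,0],[0,0,0,0,0,0],[0,0,0,0,0,0],[0,0,0,0,0,0]]]'
```

```text
time: 38.82
tool_pos: [0.5035, -0.262, 0.0226]
tool_rot: [0.001, 0.051, 0.999, -0.001]
contact_force: [-0.2, -0.5, 1.0]
gripper_width: 0.324
grasp_force: 0.0
```

```bash
python3 -m handwheel '[[[0,0,-0.0015,0,0,0],[0,0,-0.0015,0,0,0],[0,0,0,0,0,0],[0,0,0,0,0,0]]]' && python3 -m handwheel '[[[0,0,0,0,0,0],[0,0,0,0,0,0],[0,0,0,0,0,0],[0,0,0,0,0,0],[0,0,0,0,0,0]]]' 0
```

```text
time: 39.15
tool_pos: [0.5025, -0.2617, 0.0181]
tool_rot: [0.0, 0.051, 0.999, -0.0]
contact_force: [-0.3, 0.7, 0.7]
gripper_width: 0.32
grasp_force: 0.0
time: 39.57
tool_pos: [0.5028, -0.262, 0.0185]
tool_rot: [0.0, 0.051, 0.999, -0.0]
contact_force: [-1.7, -0.3, 4.9]
gripper_width: 0.152
grasp_force: 58.9
```

```bash
python3 -m handwheel '[[[0,0,0.002,0,0,0],[0.0002,0.002,0.001,0,0,0],[0.0005,0.005,0,0,0,0],[0.0005,0.005,0,0,0,0],[0.0005,0.005,0,0,0,0],[0.0005,0.005,0,0,0,0],[0.0005,0.005,0,0,0,0],[0.0005,0.005,-0.003,0,0,0],[0,0,0,0,0,0],[0,0,0,0,0,0]]]' && python3 -m handwheel '[[[0,0,0,0,0,0],[0,0,0,0,0,0],[0,0,0,0,0,0],[0,0,-0.003,0,0,0],[0,0,-0.003,0,0,0],[0,0,0,0,0,0],[0,0,0,0,0,0]]]' 0.45 && python3 -m handwheel '[[[0,0,0,0,0,0],[0,0,0,0,0,0],[0,0,0,0,0,0],[0,0,0,0,0,0],[0,0,0,0,0,0],[0,0,0,0,0,0]]]' 0 && python3 -m handwheel '[[[0,0,0.01,0,0,0],[0,0,0.03,0,0,0],[0,0,0.04,0,0,0],[0,0,0.04,0,0,0],[0,0,0.04,0,0,0],[0,0,0,0,0,0],[0,0,0,0,0,0]]]'; python3 - <<'E'
from cl import *
E
```

```text
time: 40.4
tool_pos: [0.5062, -0.2292, 0.0185]
tool_rot: [0.0, 0.051, 0.999, -0.0]
contact_force: [-0.2, 1.5, 4.2]
gripper_width: 0.155
grasp_force: 59.2
time: 40.98
tool_pos: [0.5052, -0.2294, 0.0113]
tool_rot: [-0.0, 0.051, 0.999, 0.0]
contact_force: [-0.5, 0.4, 0.7]
gripper_width: 0.448
grasp_force: 0.0
time: 41.48
tool_pos: [0.5059, -0.2297, 0.0122]
tool_rot: [0.0, 0.051, 0.999, -0.0]
contact_force: [-0.1, -0.5, 1.2]
gripper_width: 0.166
grasp_force: 61.7
time: 42.07
tool_pos: [0.5075, -0.2307, 0.1766]
tool_rot: [0.003, 0.051, 0.999, -0.002]
contact_force: [0.2, -0.1, -0.6]
gripper_width: 0.162
grasp_force: 61.5
tool [ 0.5075 -0.2307  0.1766] y ang 84.1 [-0.56 -0.07  1.83 -0.    1.38 -2.03]
clip 0.98 [262.8, 184.9, 35.9, 176.4] 5624 (array([ 506.4, -230.4]), array([15.7, 84.5]), 84.2) ztop 0.1826
```

```bash
python3 -m handwheel '[[[-0.0032,0.0303,0,0,0,0.27],[-0.0032,0.0303,0,0,0,0.27],[-0.0032,0.0303,0,0,0,0.27],[-0.0032,0.0303,0,0,0,0.27],[-0.0032,0.0303,0,0,0,0.27],[-0.0032,0.0303,0,0,0,0.27],[-0.0032,0.0303,0,0,0,0.27],[-0.0032,0.0303,0,0,0,0.27],[-0.0032,0.0303,0,0,0,0.27],[-0.0032,0.0303,0,0,0,0.27],[-0.0032,0.0303,0,0,0,0.27],[-0.0032,0.0303,0,0,0,0.27],[-0.0032,0.0303,0,0,0,0.27],[-0.0032,0.0303,0,0,0,0.27],[-0.0032,0.0303,0,0,0,0.27],[0,0,0,0,0,0],[0,0,0,0,0,0]]]' ; python3 - <<'E'
from cl import *
E
```

```text
time: 43.58
tool_pos: [0.4558, 0.2257, 0.1694]
tool_rot: [-0.002, 0.014, 1.0, -0.001]
contact_force: [-0.1, -0.5, -1.4]
gripper_width: 0.166
grasp_force: 61.5
tool [0.4558 0.2257 0.1694] y ang 88.4 [ 0.31 -0.18  1.94 -0.    1.39 -1.23]
clip 0.93 [326.9, 157.9, 26.6, 95.5] 1703 (array([460.5, 274.9]), array([16. , 83.2]), 88.0) ztop 0.0355
clip 0.85 [261.9, 184.9, 39.1, 174.6] 5694 (array([456.4, 224.2]), array([15.7, 83.8]), 88.4) ztop 0.1788
clip 0.49 [0.0, 141.4, 94.3, 247.0] 18218 (array([544. ,  38.8]), array([210. , 268.3]), 75.0) ztop 0.0114
```

```bash
python3 -m handwheel '[[[0.003,0,-0.022,0,0,0],[0,0,-0.022,0,0,0],[0,0,-0.022,0,0,0],[0,0,-0.022,0,0,0],[0,0,-0.022,0,0,0],[0,0,-0.016,0,0,0],[0,0,-0.010,0,0,0],[0,0,0,0,0,0],[0,0,0,0,0,0]]]' && python3 -m handwheel '[[[0,0,0,0,0,0],[0,0,0,0,0,0],[0,0,0,0,0,0],[0,0,0,0,0,0],[0,0,0.02,0,0,0],[0,0,0.04,0,0,0],[0,0,0.04,0,0,0],[0,0,0.04,0,0,0],[0,0,0,0,0,0]]]' 0.32; python3 - <<'E'
from cl import *
a=im
cam="top";im,d=grab_frame(cam);P=cloud(cam,d);clips()
b=cv2.resize(im[170:300,230:390],(400,325))
cv2.imwrite("pics/w7.png",np.hstack([cv2.resize(a,(400,325)),b]))
E
```

```text
time: 44.43
tool_pos: [0.4605, 0.2242, 0.0356]
tool_rot: [-0.001, 0.016, 1.0, -0.0]
contact_force: [0.4, 0.7, -0.3]
gripper_width: 0.164
grasp_force: 61.5
time: 45.18
tool_pos: [0.4657, 0.2267, 0.1867]
tool_rot: [0.008, 0.016, 1.0, 0.003]
contact_force: [1.6, -0.3, 0.9]
gripper_width: 0.321
grasp_force: 0.0
tool [0.4657 0.2267 0.1867] y ang 88.2 [ 0.31 -0.19  1.92  0.    1.39 -1.23]
clip 0.57 [322.8, 140.4, 20.0, 94.1] 1556 (array([457.8, 274.9]), array([15.9, 83.4]), 88.3) ztop 0.0314
clip 0.57 [322.8, 140.4, 20.0, 94.1] 1556 (array([457.8, 274.9]), array([15.9, 83.4]), 88.3) ztop 0.0314
```

View pics/w7.png

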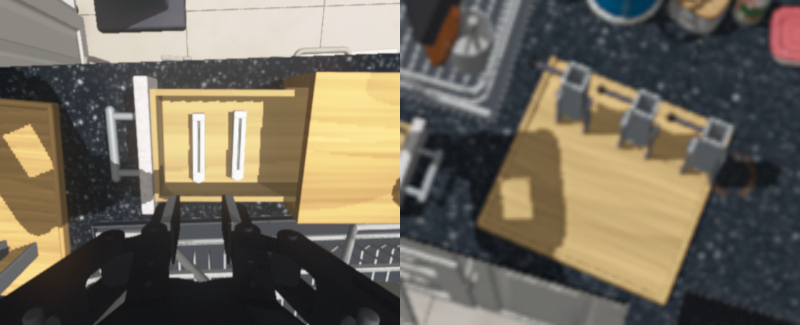

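```bash
python3 - <<'E'
from h import *
T=np.array(camera_info("wrist")["T"]);p=state()["tool_pos"];print((T[:3,3]-p).round(3),T[:3,:3].round(2))
E
```

```text
[-0.068  0.002  0.142] [[ 0.03 -0.96 -0.26]
 [ 1.    0.03  0.01]
 [ 0.   -0.26  0.96]]
```

```bash
python3 - <<'E'
from fit import *
im,d=grab_frame("top");P=cloud("top",d)
Q=P[110:180,290:400].reshape(-1,3);Q=Q[Q[:,2]>.05]
for z0 in(.05,.12,.2,.3):
    q=Q[Q[:,2]>z0]
    if len(q):print(z0,len(q),q.min(0).round(3),q.max(0).round(3))
E
```

```text
0.05 6011 [ 0.082 -0.399  0.05 ] [1.009 0.096 1.779]
0.12 4039 [ 0.082 -0.363  0.12 ] [1.006 0.082 1.779]
0.2 2987 [ 0.082 -0.344  0.2  ] [0.971 0.036 1.779]
0.3 982 [ 0.082 -0.321  0.3  ] [ 0.958 -0.036  1.779]
```

```bash
python3 -m handwheel '[[[0.0095,-0.0254,0.012,0,0,-6.7],[0.0095,-0.0254,0.012,0,0,-6.7],[0.0095,-0.0254,0.012,0,0,-6.7],[0.0095,-0.0254,0.012,0,0,-6.7],[0.0095,-0.0254,0.012,0,0,-6.7],[0.0095,-0.0254,0.012,0,0,-6.7],[0.0095,-0.0254,0.012,0,0,-6.7],[0.0095,-0.0254,0.012,0,0,-6.7],[0.0095,-0.0254,0.012,0,0,-6.7],[0.0095,-0.0254,0.012,0,0,-6.7],[0.0095,-0.0254,0.012,0,0,-6.7],[0.0095,-0.0254,0.012,0,0,-6.7],[0.0095,-0.0254,0.012,0,0,-6.7],[0.0095,-0.0254,0.012,0,0,-6.7],[0,0,0,0,0,0],[0,0,0,0,0,0]]]'; python3 - <<'E'
from fit import *
im,d=grab_frame("wrist");P=cloud("wrist",d);c=px("wrist",[.602,-.058,.238]).astype(int);print(c,state()["tool_pos"])
u,v=c;cv2.imwrite("pics/w8.png",cv2.resize(im[max(v-60,0):v+60,max(u-80,0):u+80],(640,480)))
m=(np.abs(P[...,0]-.600)<.014)&(np.abs(P[...,1]+.058)<.014)
print(m.sum(),np.percentile(P[m][:,2],[0,5,25,50,75,100]).round(3),[(r["conf"],r["box"]) for r in spot_in("wrist","clip_1")])
E
```

```text
time: 46.77
tool_pos: [0.5936, -0.1316, 0.342]
tool_rot: [-0.001, 0.741, 0.671, -0.001]
contact_force: [0.6, -0.3, 0.2]
gripper_width: 0.318
grasp_force: 0.0
[284 113] [ 0.59317455 -0.13058473  0.34160458]
2137 [0.088 0.09  0.139 0.237 0.484 0.484] [(0.33, [263.5, 5.0, 49.9, 130.3])]
```

View pics/w8.png

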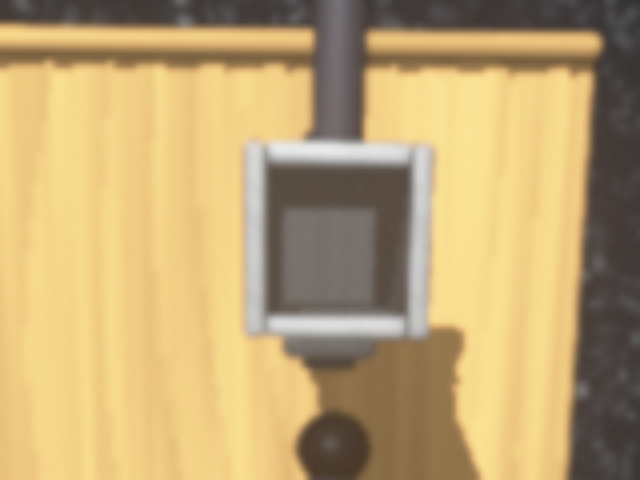

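```bash
python3 -m handwheel '[[[-0.0138,0.0206,-0.0142,0,0,0.4],[-0.0138,0.0206,-0.0142,0,0,0.4],[-0.0138,0.0206,-0.0142,0,0,0.4],[-0.0138,0.0206,-0.0142,0,0,0.4],[-0.0138,0.0206,-0.0142,0,0,0.4],[-0.0138,0.0206,-0.0142,0,0,0.4],[-0.0138,0.0206,-0.0142,0,0,0.4],[-0.0138,0.0206,-0.0142,0,0,0.4],[-0.0138,0.0206,-0.0142,0,0,0.4],[-0.0138,0.0206,-0.0142,0,0,0.4],[0,0,0,0,0,0]]]' 0 && python3 -m handwheel '[[[0,0,-0.02,0,0,0],[0,0,-0.02,0,0,0],[0,0,-0.02,0,0,0],[0,0,-0.02,0,0,0],[0,0,-0.02,0,0,0],[0,0,-0.02,0,0,0],[0,0,-0.02,0,0,0],[0,0,-0.02,0,0,0],[0,0,0,0,0,0],[0,0,0,0,0,0]]]'; python3 - <<'E'
from fit import *
im,d=grab_frame("wrist");P=cloud("wrist",d)
print([(r["conf"],w("wrist",r["position"],z=.055).round(3)) for r in pinpoint("wrist","chest_drawer0_handle")])
im,d=grab_frame("top")
print([(r["conf"],w("top",r["position"],z=.055).round(3)) for r in pinpoint("top","chest_drawer0_handle")])
E
```

```text
time: 47.78
tool_pos: [0.4504, 0.0789, 0.1967]
tool_rot: [-0.004, 0.715, 0.699, -0.003]
contact_force: [-0.5, -0.4, -0.4]
gripper_width: -0.003
grasp_force: 0.0
time: 48.62
tool_pos: [0.4539, 0.0756, 0.0406]
tool_rot: [-0.001, 0.717, 0.698, -0.001]
contact_force: [0.1, -0.2, 0.6]
gripper_width: -0.001
grasp_force: 0.0
[(0.63, array([0.452, 0.122, 0.055]))]
[(0.55, array([0.434, 0.114, 0.055]))]
```

```bash
python3 -m handwheel '[[[0.0003,0.0115,0,0,0,0],[0.0003,0.0115,0,0,0,0],[0.0003,0.0115,0,0,0,0],[0.0003,0.0115,0,0,0,0],[0.0003,0.0115,0,0,0,0],[0.0003,0.0115,0,0,0,0],[0.0003,0.0115,0,0,0,0],[0.0003,0.0115,0,0,0,0],[0.0003,0.0115,0,0,0,0],[0.0003,0.0115,0,0,0,0],[0.0003,0.0115,0,0,0,0],[0.0003,0.0115,0,0,0,0],[0.0003,0.0115,0,0,0,0],[0.0003,0.0115,0,0,0,0],[0.0003,0.0115,0,0,0,0],[0.0003,0.0115,0,0,0,0],[0,0,0,0,0,0]]]' && python3 -m handwheel '[[[0,0.003,0,0,0,0],[0,0.002,0,0,0,0],[0,0,0,0,0,0]]]'
```

```text
time: 50.23
tool_pos: [0.4602, 0.2614, 0.042]
tool_rot: [-0.001, 0.717, 0.698, 0.0]
contact_force: [0.5, 0.9, -0.3]
gripper_width: -0.006
grasp_force: 0.0
time: 50.48
tool_pos: [0.4602, 0.2645, 0.0417]
tool_rot: [-0.0, 0.717, 0.697, -0.0]
contact_force: [0.4, -0.5, -0.1]
gripper_width: 0.002
grasp_force: 0.0
```

```bash
python3 -m handwheel '[[[0,0.002,0,0,0,0],[0,0.002,0,0,0,0],[0,0,0,0,0,0],[0,0,0,0,0,0]]]';python3 -m handwheel '[[[0,0.002,0,0,0,0],[0,0.001,0,0,0,0],[0,0,0,0,0,0],[0,0,0,0,0,0]]]'
```

```text
time: 50.82
tool_pos: [0.4604, 0.2683, 0.0419]
tool_rot: [-0.0, 0.717, 0.697, 0.0]
contact_force: [0.5, 0.3, -0.7]
gripper_width: 0.003
grasp_force: 0.0
time: 51.15
tool_pos: [0.4605, 0.2714, 0.0419]
tool_rot: [-0.0, 0.717, 0.697, 0.0]
contact_force: [0.2, -0.1, 0.1]
gripper_width: 0.0
grasp_force: 0.1
```

```bash
python3 -m handwheel '[[[0,0.002,0,0,0,0],[0,0.002,0,0,0,0],[0,0,0,0,0,0],[0,0,0,0,0,0]]]'; python3 - <<'E'
from fit import *
im,d=grab_frame("wrist");im2,d=grab_frame("top");P=cloud("top",d)
print([(r["conf"],w("wrist",r["position"],z=.055).round(3)) for r in pinpoint("wrist","chest_drawer0_handle")])
cv2.imwrite("pics/w9.png",np.hstack([cv2.resize(im,(400,325)),cv2.resize(im2[170:270,110:240],(400,325))]))
E
```

```text
time: 51.48
tool_pos: [0.4605, 0.2721, 0.0419]
tool_rot: [0.002, 0.717, 0.697, -0.003]
contact_force: [-0.3, -13.1, 4.9]
gripper_width: 0.001
grasp_force: 6.8
[(0.66, array([0.456, 0.289, 0.055]))]
```

View pics/w9.png

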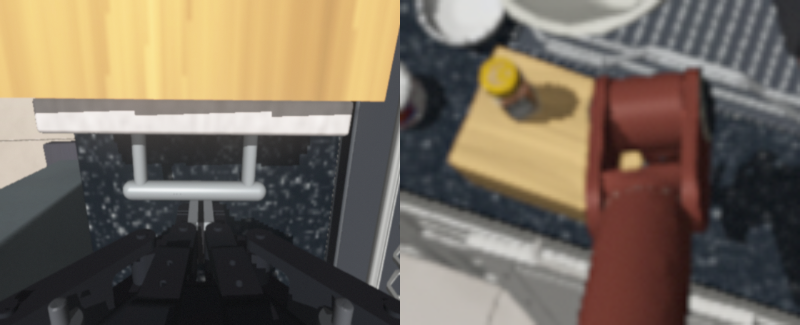

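```bash
python3 -m handwheel '[[[0,-0.01,0,0,0,0],[0,-0.02,0,0,0,0],[0,-0.02,0.01,0,0,0],[0,-0.02,0.03,0,0,0],[0,0,0.04,0,0,0],[0,0,0.04,0,0,0],[0,0,0.04,0,0,0],[0,0,0,0,0,0],[0,0,0,0,0,0],[0,0,0,0,0,0],[0,0,0,0,0,0],[0,0,0,0,0,0]]]'; python3 - <<'E'
from fit import *
im,d=grab_frame("wrist");print([(r["conf"],w("wrist",r["position"],z=.055).round(3)) for r in pinpoint("wrist","chest_drawer0_handle")])
im,d=grab_frame("scene");P=cloud("scene",d)
for n in "lmr":
    r=pinpoint("scene",f"tube_{n}_handle");print(n,[(x["conf"],w("scene",x["position"],z=.223).round(3)) for x in r[:2]])
r=spot_in("scene","clip_1");print([(x["conf"],x["box"]) for x in r]);b=im[90:330,230:390]
cv2.imwrite("pics/s2.png",cv2.resize(b,(400,600)))
E
```

```text
time: 52.63
tool_pos: [0.4593, 0.2051, 0.1996]
tool_rot: [-0.001, 0.717, 0.697, -0.002]
contact_force: [1.2, 0.4, -1.4]
gripper_width: 0.005
grasp_force: 0.0
[(0.79, array([0.457, 0.285, 0.055]))]
l [(0.76, array([ 0.612, -0.011,  0.223])), (0.66, array([ 0.593, -0.176,  0.223]))]
m [(0.55, array([ 0.584, -0.115,  0.223]))]
r [(0.7, array([ 0.587, -0.237,  0.223]))]
[]
```

View pics/s2.png

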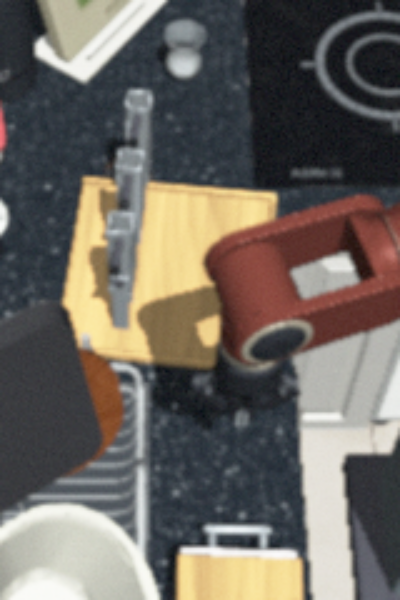

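```bash
python3 -c "
from plant import *;print(job_done())"
```

```text
the job is handed in; nothing more can be done
None
```

The job is handed in, though the hand-in returned no verdict: both clips that were present (middle and right tubes) lie in the shut drawer, the left tube was empty, all three tubes stand upright, and I kept clear of the jar and glass.

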